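Vent the wood-stabilising vacuum pot and take off its lid

TASK

The wood blanks in the vacuum pot are done. Vent the pot by turning the red tap on its lid a quarter turn to its fully open stop while the lid is still on, then lift the lid off by its black handle and set it down, not dropped, right way up and flat, wholly on the round cork pad, leaving the tap open. Leave the other things on the bench where they are.

Things in the scene. Friction and masses are not known exactly. Their poses are not given: they have to be found in the camera images.
- lid_grip (a point): centre of the black bar handle on the pot's lid: 90 mm long (lid x), 20 mm wide (y), 18 mm high (z), on two posts near its ends, 25 mm of free air below it. This point lies 52 mm above the lid's underside and 10 mm to +x of the lid's axis. The lid's z points up; the vent tap stands at its -x side, a 40 mm gauge (29 mm high) at its +x side.
- lid_base (a point): centre of the underside (lowest face) of the loose lid, 0.45 to 0.8 kg: a green round plate 200 mm across, 12 mm thick, and below it a rubber spigot 160 mm across, 6 mm deep, 7 mm free all round in the pot's mouth. On the pot this point lies 6 mm below the mouth; on the cork pad, on the pad's top. Axes as for the handle.
- tap_grip (a point): centre of the tap's red bar grip, on its turning axis: 60 mm long (own x, white mark at +x), 14 wide (y), 24 high (z); below this point 32 mm are free along the axis, but for a 12 mm stem, down to the valve body. Own z = turning axis, away from the lid, leaning 30 deg from vertical to the lid's -x, roughly toward the robot. 90 mm to -x of the lid's axis, 78 above its underside.
- tap (a joint): vent tap, rad: 0 shut (bar in the upright plane through the lid's x axis), 1.57 fully open at its stop (bar level). Opens counter-clockwise seen from outside, facing the grip (positive about own z); stays where left; takes about 0.06 N m. Starts at 0 to 0.2, with the pot under vacuum: below 1.2 the lid must not be raised.
- pot_mouth (a point): centre of the pot's mouth, at the top of its rim. The pot is an aluminium cylinder, 190 mm across, 110 mm tall, 8 mm wall, fixed to the table, z up.
- pad_top (a point): centre of the top face of the round cork pad, 270 mm across and 12 mm thick, fixed flat on the table.
- blank: loose wooden turning blank (bystander), 140 x 36 x 36 mm, lying along its x axis between the pot and the cork pad; origin at the centre of its underside
- offcut: loose dark wooden offcut (bystander), 90 x 50 x 30 mm, nearer the robot; origin at the centre of its underside
- screwdriver: loose screwdriver (bystander), about 200 mm, lying near the robot
- glue: loose upright white glue bottle (bystander), 60 mm across, 150 mm tall, just beyond the work; origin at the centre of its underside
- tape: loose roll of yellow tape lying flat (bystander), 100 mm across, 25 mm high, nearer the robot; origin at the centre of its underside
There are look-alikes about, which are no part of the job. Leave any yellow look-alike of the part that bears lid_grip alone.

How it is judged:
By the outcome, as a careful person would: the job done as asked, in the order asked, and still so for the second after the job is handed in, with the robot touching nothing.
It also fails if it takes over 61 s, if anything falls off the work surface, if the arm or the gripper's body presses on something with over 40 N, if the wrist force passes 120 N, or if a joint passes its speed limit or range.

ROBOT

A 6-joint arm with a two-finger parallel gripper is mounted at the origin on the work surface. World frame = base frame: x ahead of the robot, y to its left, z up, the work surface at z = 0. Lengths are in m, angles in degrees, forces in N, time in s.
With the tool pointing down it reaches from about 0.4 to 0.825 m from the base axis. Payload 7 kg.
Tool frame: the origin (TCP) lies at the very end of the fingers, on their centre line; the grasp point (between the pads) lies 19 mm behind it (hold_point_z is the distance from the TCP to the grasp point, in m); x points along the fingers, y is the direction in which the jaws open and shut, and the axes are right-handed (so a half turn about x gives the same grasp; the last joint's range is limited). The gripper opens to 88 mm and grips with 3 to 60 N. Pads are 19 mm wide; open, the fingers measure 130 mm over their backs; the gripper's body (78 mm by 193 mm) begins 47 mm behind the grasp point.
Start: joints at [92.596, 20.546, 0.682, 0, -70.136, -16.507], TCP at [0.162, 0.655, 0.227] pointing down, gripper open.
Joint ranges: [-176.03, 176.03], [-82.01, 121.73], [-58.28, 71.71], [-173.87, 95.51], [-174.79, -0.11], [-173.66, 173.66]. Speed limits (degrees/s): [136.94, 136.94, 172.46, 180, 180, 180].

INTERFACE

Orientations are given as [roll, pitch, yaw] about the fixed x, y, z axes, in that order (R = Rz(yaw) Ry(pitch) Rx(roll)).
In Python, from plant import * gives the robot as it stands.
- The arm moves only by the shell command python3 -m crank 'ROWS'. ROWS is a JSON object of lists of equal length, an entry for each row: "delta_pos": the shift along the tool's x, y, z in m, a list of three; "turn": the turn, a rotation vector about the tool's x, y, z in degrees, a list of three; "grip": the opening, from 0 (shut) to 1 (fully open). A call has 1 to 12 rows; each row is the pose to reach, as a shift and turn from the pose commanded when the call began, along the tool's axes at that moment; what a row does not reach only later rows make up. A row lasts 1/12 s, in which the tool goes at most 41.7 mm and 7.16 degrees, less where a joint would pass 70% of its speed; a pose out of reach is approached as far as the arm can. A call with a gripper value outside its range is refused whole. The fingers move at their own pace and stop on an object; the grip force is fixed at half the most. Time passes only in rows, so rows that repeat a pose let the fingers close. It gives the time, the measured TCP pose, the force and the opening at its end, in the units of the state.
- get_obs(): the state, without advancing time (a new reading comes with each control period).
- snapshot(name): name is "scene" or "top" or "wrist"; returns a dict with "pixels" (400x640x3 uint8, blue, green, red), "range_z" (400x640 float32, m along the optical axis (not along the pixel's ray), 0 where there is no reading), "camera_matrix" (3x3 intrinsics, pixels), "eye" and "rotation" of the camera in the world. Camera axes: x right, y up, looking along -z (the intrinsics and any distortion apply to the point x, -y, -z); pixel columns grow to the right and rows downward; lengths in m; the calibration is good to about 2 mm. A picture is of the moment at which its call begins.
- close_job(): hands the job in, once; it reports no verdict.
The state is a dict: "clock": time; "joint_pos": joint angles; "qvel": joint speeds; "tau": joint torques, N m; "tool_pos": TCP position; "orientation": TCP orientation; "force": force on the tool from outside, world axes, zero at the start; "moment": the same for the moment, N m; "opening": finger opening in m.
Only numpy, scipy, OpenCV 4.12 (cv2) and the standard library are available. Lean on these libraries where they do the work, as an engineer would, in place of code of your own. Each camera call takes 0.05 s, during which the arm holds its last target. There are 200 camera calls.

## Working session

There is one attempt and no reset: what is moved stays moved. The work goes in short steps, Python scripts to look and compute and a shell command to move; the robot and the scene stay as the last step left them, time stands still between calls to the robot, and variables do not carry over. Pictures are saved under pics/ and viewed, about 8 in all and at most 12, crops included, and the job is handed in when it is done.

```bash
mkdir -p pics; ls; python3 - <<'E'
from plant import *
import cv2,numpy as np
o=get_obs();print(o)
for n in("scene","top"):
    s=snapshot(n);np.savez('/tmp/%s.npz'%n,**s);cv2.imwrite('pics/%s0.png'%n,s['pixels']);print(n,s['eye'],s['rotation'],s['camera_matrix'],s.keys())
E
```

```text
pics
{'clock': 0.0, 'joint_pos': array([ 9.25961509e+01,  2.05934880e+01,  6.33099317e-01, -1.95903568e-02,
       -7.01368205e+01, -1.65050875e+01]), 'qvel': array([-0.07506898,  0.0382114 ,  0.02596596, -0.01900846,  0.01255406,
       -0.10310642]), 'tau': array([-1.27568356e-06, -5.82721245e+01,  2.93058693e+01,  6.99716493e+00,
        7.05792612e-03, -1.60461550e-04]), 'tool_pos': array([0.16218924, 0.65470966, 0.22559607]), 'orientation': array([ 95.77920207,  89.90106121, -98.13640644]), 'force': array([ 0.04629479,  1.20988744, -0.45675441]), 'moment': array([-0.01004826, -0.00511055, -0.00926167]), 'opening': 0.08747701350372808}
scene [1.73011129 0.54224439 0.96091717] [ 59.12224756  -1.24013627 119.08895157] [[463.0817117    0.         320.57608987]
 [  0.         463.0817117  201.2259893 ]
 [  0.           0.           1.        ]] dict_keys(['pixels', 'range_z', 'camera_matrix', 'eye', 'rotation'])
top [ 0.38927269 -0.12056519  1.42153446] [  5.40950267  -0.15902319 -91.13059369] [[435.8086416    0.         322.69934269]
 [  0.         435.8086416  195.0114798 ]
 [  0.           0.           1.        ]] dict_keys(['pixels', 'range_z', 'camera_matrix', 'eye', 'rotation'])
```

View pics/scene0.png

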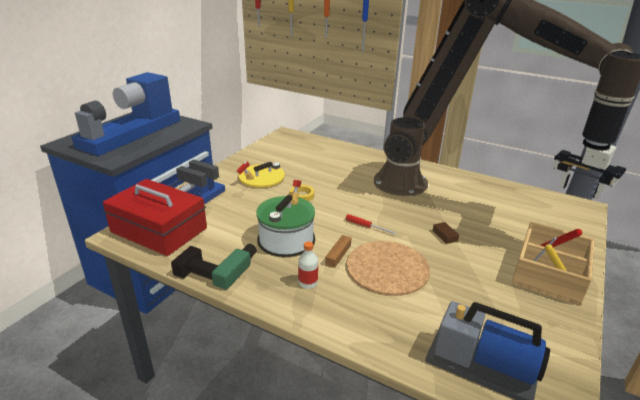

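View pics/top0.png

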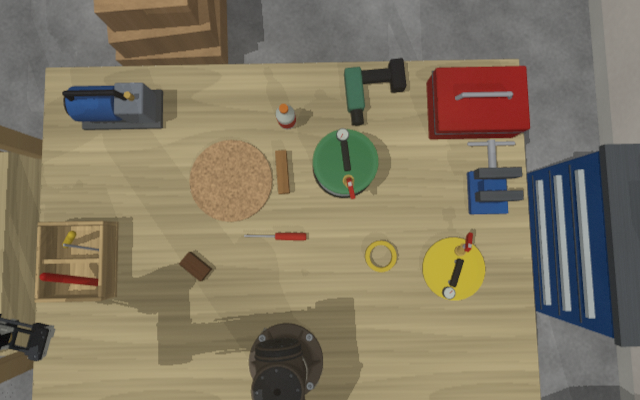

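Candidates: the green lid on the pot (top px 345,162; scene 287,210) and the yellow look-alike lying on the bench (top px 453,268; scene 262,175). The green one sits on the aluminium pot, so it fits the description. Next I measure it and take the enlarged crop.

```bash
cat > h.py <<'E'
import numpy as np,cv2
from scipy.spatial.transform import Rotation as Ro
from plant import *
def load(n): return dict(np.load('/tmp/%s.npz'%n))
def snap(n,save=None):
    s=snapshot(n)
    if save: cv2.imwrite('pics/'+save,s['pixels'])
    return s
def rays(s):
    v,u=np.mgrid[0:400,0:640];K=s['camera_matrix']
    d=np.stack([(u-K[0,2])/K[0,0],-(v-K[1,2])/K[1,1],-np.ones_like(u,float)],-1)
    return d@Ro.from_euler('xyz',s['rotation'],degrees=True).as_matrix().T
def cloud(s): return s['eye']+rays(s)*s['range_z'][...,None]
def plane(s,z): r=rays(s); return s['eye']+r*((z-s['eye'][2])/r[...,2])[...,None]
def hsv(s): return cv2.cvtColor(s['pixels'],cv2.COLOR_BGR2HSV)
E
python3 - <<'E'
from h import *
for n in("top","scene"):
    s=load(n);P=cloud(s);H=hsv(s);h,S,V=H[...,0].astype(int),H[...,1],H[...,2]
    ok=s['range_z']>0
    print(n,'table z', np.median(P[230:235,220:240,2]) if n=='top' else '')
    near=ok&(np.hypot(P[...,0]-.56,P[...,1]+.18)<.16)
    if n=='top':
        print('approx',P[162,345],P[180,230])
    g=near&(h>50)&(h<85)&(S>100)&(P[...,2]>.09)
    zt=np.median(P[g][:,2]);print('green',g.sum(),P[g].mean(0),zt)
    m=g.astype(np.uint8);c=max(cv2.findContours(m,0,1)[0],key=cv2.contourArea)
    Q=plane(s,zt)[c[:,0,1],c[:,0,0]][:,:2]
    print(' circ fit',cv2.minEnclosingCircle(Q.astype(np.float32)*1000))
    red=near&((h<8)|(h>172))&(S>150)&(V>70)&(P[...,2]>.13)
    print('red',red.sum(),P[red].mean(0),P[red].min(0),P[red].max(0))
    blk=near&(V<60)&(P[...,2]>.14)
    p=P[blk];print('black',blk.sum(),p.mean(0),np.median(p[:,2]));_,_,vt=np.linalg.svd(p[:,:2]-p[:,:2].mean(0),full_matrices=False);print(vt[0],np.ptp((p[:,:2]-p[:,:2].mean(0))@vt[0]))
    wh=near&(S<50)&(V>150)&(P[...,2]>.13);print('white',wh.sum(),P[wh].mean(0))
    ck=ok&(np.hypot(P[...,0]-.53,P[...,1]-.17)<.2)&(P[...,2]>.007)&(P[...,2]<.018)
    print('cork',ck.sum(),P[ck].mean(0)); 
    m=ck.astype(np.uint8);c=max(cv2.findContours(m,0,1)[0],key=cv2.contourArea);Q=P[c[:,0,1],c[:,0,0]][:,:2];print(cv2.fitEllipse((Q*1000).astype(np.float32)))
s=load('top');cv2.imwrite('pics/crop1.png',np.hstack([cv2.resize(s['pixels'][115:215,295:395],(400,400),interpolation=2),cv2.resize(load('scene')['pixels'][165:265,237:337],(400,400),interpolation=2)]))
E
```

```text
top table z 6.687149974016204e-05
approx [ 0.60333715 -0.19326063  0.16668463] [0.5772387  0.17321275 0.01495542]
green 1888 [ 0.61992077 -0.19908857  0.12190901] 0.12191467157039959
 circ fit ((619.6603393554688, -198.5450439453125), 90.52174377441406)
red 69 [ 0.51960923 -0.20627037  0.19083027] [ 0.49618731 -0.21610098  0.17640201] [ 0.55382861 -0.19525189  0.20537404]
black 180 [ 0.62311063 -0.19505024  0.16435706] 0.16442027442828488
[-0.99427503 -0.10685114] 0.09203574027174538
white 96 [ 0.67376058 -0.18963372  0.15533369]
cork 4969 [0.57313861 0.17214421 0.01182156]
((576.1761474609375, 173.4043731689453), (264.7718505859375, 265.721435546875), 156.38214111328125)
scene table z 
green 924 [ 0.62581764 -0.18258199  0.12366162] 0.12363345085647853
 circ fit ((614.1143188476562, -192.5919952392578), 98.41588592529297)
red 39 [ 0.53520811 -0.19851212  0.19367945] [ 0.50244763 -0.2044237   0.17276125] [ 0.55320197 -0.19171371  0.20849746]
black 100 [ 0.63222951 -0.19042706  0.16425356] 0.16501193181326823
[0.99669485 0.08123659] 0.08235320985318745
white 54 [ 0.66623466 -0.19045874  0.15282227]
cork 3537 [0.58311821 0.17521973 0.01337313]
((576.9694213867188, 173.18067932128906), (266.2026672363281, 267.8146667480469), 150.24851989746094)
```

View pics/crop1.png

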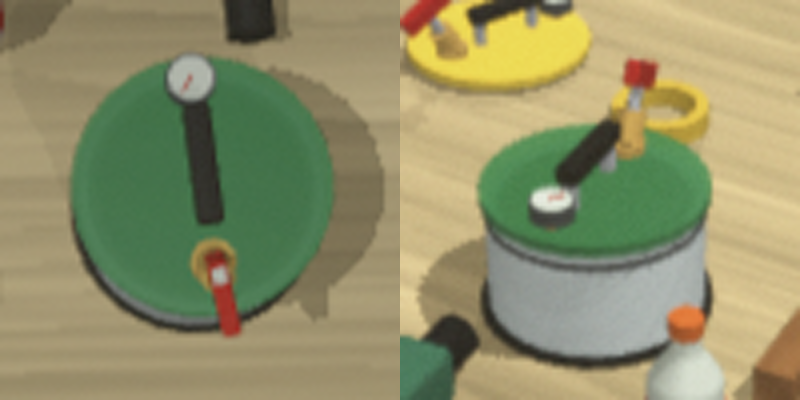

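The crop shows the green lid on the pot. The gauge (190,78) is on the far side, the black bar (203,165) is along the lid's x, and the red tap (225,300) is toward the robot with its white mark uppermost, so it is near shut. Heights fit: handle top 0.165, lid top 0.122. Now planning the approach.

```bash
cat >> h.py <<'E'
def Rm(x,y):
    x=np.array(x,float);x/=np.linalg.norm(x);y=np.array(y,float);y-=x*(x@y);y/=np.linalg.norm(y);return np.stack([x,y,np.cross(x,y)],1)
def frame(psi,th=0):
    p=np.radians(psi);d=np.array([np.cos(p),np.sin(p),0]);l=np.array([-np.sin(p),np.cos(p),0])
    a=-.5*d+np.array([0,0,.75**.5]);R=Rm(-a,l);return d,l,a,Ro.from_rotvec(a*np.radians(th)).as_matrix()@R
def pose(o=None):
    o=o or get_obs();return o['tool_pos'],Ro.from_euler('xyz',o['orientation'],degrees=True).as_matrix()
def rel(p1,R1,p0,R0):
    print('delta',np.round(R0.T@(np.array(p1)-p0),4),'turn',np.round(Ro.from_matrix(R0.T@R1).as_rotvec(degrees=True),2))
E
python3 - <<'E'
from h import *
p,R=pose()
print(R)
y=np.radians(-185);v1=np.array([.46,.2,.33]);R1=Rm([0,0,-1],[np.cos(y),np.sin(y),0])
rel(v1,R1,p,R)
d,l,a,R2=frame(6,3)
tg=np.array([.6135,-.1955,.104])-.09*d+[0,0,.078];print('tap',tg,'tcp at grasp',tg-.019*a)
rel(tg+.11*a,R2,v1,R1)
E
```

```text
[[-2.36926406e-04 -2.40503116e-01 -9.70648338e-01]
 [-1.44375379e-03 -9.70647271e-01  2.40503204e-01]
 [-9.99998930e-01  1.45835877e-03 -1.17255314e-04]]
delta [-0.1037  0.37   -0.3984] turn [ 8.108e+01 -6.000e-02 -6.000e-02]
tap [ 0.52399303 -0.20490756  0.182     ] tcp at grasp [ 0.53344099 -0.20391454  0.16554552]
delta [ 0.0527 -0.0451 -0.4083] turn [ 74.15 -24.36 -21.17]
```

```bash
python3 -m crank '{"delta_pos":[[-0.104,0.37,-0.398],[-0.104,0.37,-0.398],[-0.104,0.37,-0.398],[-0.104,0.37,-0.398],[-0.104,0.37,-0.398],[-0.104,0.37,-0.398],[-0.104,0.37,-0.398],[-0.104,0.37,-0.398],[-0.104,0.37,-0.398],[-0.104,0.37,-0.398],[-0.104,0.37,-0.398],[-0.104,0.37,-0.398]],"turn":[[81,0,0],[81,0,0],[81,0,0],[81,0,0],[81,0,0],[81,0,0],[81,0,0],[81,0,0],[81,0,0],[81,0,0],[81,0,0],[81,0,0]],"grip":[1,1,1,1,1,1,1,1,1,1,1,1]}'
python3 -c "
from h import *
p,R=pose();print(get_obs()['joint_pos'])
d,l,a,R2=frame(6,3);rel(np.array([.524,-.205,.182])+.11*a,R2,p,R)"
```

```text
clock: 1.1
tool_pos: [0.4314, 0.2421, 0.321]
orientation: [5.9, 90.0, 90.6]
force: [0.9, 0.4, 0.6]
opening: 0.0875
[ 5.21081817e+01  3.39613079e-01 -1.22853848e+01 -1.07112821e-02
 -7.73618701e+01 -5.74160388e+01]
delta [ 0.0436 -0.0797 -0.4474] turn [ 73.84 -24.38 -21.11]
```

```bash
python3 -m crank '{"delta_pos":[[0.044,-0.07,-0.44],[0.044,-0.07,-0.44],[0.044,-0.07,-0.44],[0.044,-0.07,-0.44],[0.044,-0.07,-0.44],[0.044,-0.07,-0.44],[0.044,-0.07,-0.44],[0.044,-0.07,-0.44],[0.044,-0.07,-0.44],[0.044,-0.07,-0.44],[0.044,-0.07,-0.44],[0.044,-0.07,-0.44]],"turn":[[74,-24.4,-21.1],[74,-24.4,-21.1],[74,-24.4,-21.1],[74,-24.4,-21.1],[74,-24.4,-21.1],[74,-24.4,-21.1],[74,-24.4,-21.1],[74,-24.4,-21.1],[74,-24.4,-21.1],[74,-24.4,-21.1],[74,-24.4,-21.1],[74,-24.4,-21.1]],"grip":[1,1,1,1,1,1,1,1,1,1,1,1]}'
python3 -m crank '{"delta_pos":[[0,0,0],[0,0,0],[0,0,0]],"turn":[[0,0,0],[0,0,0],[0,0,0]],"grip":[0.5,0.5,0.5]}'
python3 -c "
from h import *
p,R=pose();print(get_obs()['joint_pos'])
d,l,a,R2=frame(6,3);rel(np.array([.524,-.205,.182])+.11*a,R2,p,R)
s=snap('wrist','w1.png');np.savez('/tmp/w1.npz',**s);print(s['eye'],s['rotation'])"
```

```text
clock: 2.1
tool_pos: [0.4617, -0.2049, 0.2751]
orientation: [-2.7, 60.0, 5.8]
force: [0.3, 0.3, -0.2]
opening: 0.0878
clock: 2.35
tool_pos: [0.4633, -0.1996, 0.2768]
orientation: [-3.0, 60.0, 6.4]
force: [0.2, 0.1, 1.0]
opening: 0.0726
[ -6.28071582 -12.43416509 -31.61012804  -9.46872226 -41.83720077
 -68.88961381]
delta [ 0.002  -0.012   0.0038] turn [ 0.35 -0.   -0.2 ]
[ 0.32622961 -0.21900239  0.37952441] [-44.78225877   1.4364017   98.96912714]
```

View pics/w1.png

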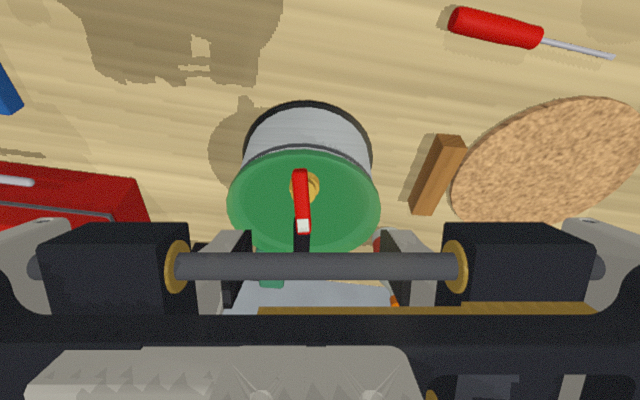

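The wrist view shows the tap bar clear between the fingers: outer end (300,175), white mark (303,226), brass valve body behind. I fit the bar's outer face on its tilted plane.

```bash
cat >> h.py <<'E'
def bar(s,u0,u1,v0,v1,psi=6,tg=np.array([.524,-.205,.182])):
    d,l,a,R=frame(psi);H=hsv(s).astype(int);P=cloud(s)
    red=((H[...,0]<8)|(H[...,0]>172))&(H[...,1]>140)&(H[...,2]>60)
    box=np.zeros_like(red);box[v0:v1,u0:u1]=1
    near=np.linalg.norm(P-tg,axis=-1)<.05
    m=box&near&(red|((H[...,1]<60)&(H[...,2]>150)))&(np.abs((P-tg)@a-.012)<.006)
    q=P[m]-tg; f=q@a; xb=R[:,2]  # tool z
    e=np.cross(l,a) # bar x at theta 0
    uv=np.stack([q@e,q@l],1);r=cv2.minAreaRect((uv*1000).astype(np.float32))
    w=m&(H[...,1]<60);wc=(P[w]-tg).mean(0);rc=(P[m&red]-tg).mean(0);v=wc-rc
    print('face off a',np.median(f)*1000,'rect',r,'n',m.sum(),'mark ang',np.degrees(np.arctan2(v@l,v@e)))
    c=tg+e*r[0][0]/1000+l*r[0][1]/1000+a*(np.median(f)-.012);print('centre',c);return c
E
python3 - <<'E'
from h import *
s=load('w1');bar(s,270,340,150,250)
P=cloud(s);H=hsv(s);g=(H[...,0]>50)&(H[...,0]<85)&(H[...,1]>100)&(abs(P[...,2]-.122)<.006)&(P[...,0]<.7)
print('lid z',np.median(P[g][:,2]))
c=max(cv2.findContours(g.astype(np.uint8),0,1)[0],key=cv2.contourArea)[:,0];Q=P[c[:,1],c[:,0]];Q=Q[(Q[:,0]<.6)]
A=np.c_[2*Q[:,:2],np.ones(len(Q))];b=(Q[:,:2]**2).sum(1);x=np.linalg.lstsq(A,b,rcond=None)[0];print('lid circle',x[:2],np.sqrt(x[2]+x[0]**2+x[1]**2))
E
```

```text
face off a 11.776132610640941 rect ((-0.8807315826416016, -1.1955547332763672), (59.17245101928711, 14.0014066696167), 6.175108432769775) n 916 mark ang 6.2925497370553725
centre [ 0.52347773 -0.20625703  0.18136576]
lid z 0.12176373983895042
lid circle [ 0.58608744 -0.19492048] 0.07112746019785918
```

```bash
python3 -c "
from h import *
p,R=pose()
d,l,a,R2=frame(6,6.2);c=np.array([.5235,-.2063,.1814])
rel(c+.03*a,R2,p,R);rel(c-.017*a,R2,p,R)"
```

```text
delta [ 0.0821 -0.0137  0.0025] turn [-2.84  0.02 -0.22]
delta [ 0.1291 -0.0139  0.0025] turn [-2.84  0.02 -0.22]
```

```bash
python3 -m crank '{"delta_pos":[[0.03,-0.0137,0.0025],[0.06,-0.0137,0.0025],[0.082,-0.0137,0.0025],[0.082,-0.0137,0.0025],[0.082,-0.0137,0.0025],[0.1,-0.0138,0.0025],[0.115,-0.0138,0.0025],[0.129,-0.0138,0.0025],[0.129,-0.0138,0.0025],[0.129,-0.0138,0.0025]],"turn":[[-2.8,0,-0.2],[-2.8,0,-0.2],[-2.8,0,-0.2],[-2.8,0,-0.2],[-2.8,0,-0.2],[-2.8,0,-0.2],[-2.8,0,-0.2],[-2.8,0,-0.2],[-2.8,0,-0.2],[-2.8,0,-0.2]],"grip":[0.5,0.5,0.5,0.5,0.5,0.5,0.5,0.5,0.5,0.5]}'
python3 -c "
from h import *
p,R=pose();print(get_obs()['opening'])
d,l,a,R2=frame(6,6.2);c=np.array([.5235,-.2063,.1814])
rel(c-.017*a,R2,p,R)"
```

```text
clock: 3.23
tool_pos: [0.5317, -0.2059, 0.1675]
orientation: [-6.1, 60.0, 6.0]
force: [0.1, -0.4, -0.0]
opening: 0.044
0.04396462538106193
delta [ 0.0008  0.0005 -0.0001] turn [-0.11  0.03  0.02]
```

Close on the bar.

```bash
python3 -m crank '{"delta_pos":[[0.001,0.0005,0],[0.001,0.0005,0],[0.001,0.0005,0],[0.001,0.0005,0],[0.001,0.0005,0],[0.001,0.0005,0],[0.001,0.0005,0]],"turn":[[0,0,0],[0,0,0],[0,0,0],[0,0,0],[0,0,0],[0,0,0],[0,0,0]],"grip":[0.3,0.1,0.05,0.05,0.05,0.05,0.05]}'; python3 -c "
from h import *
print(get_obs())"
```

```text
clock: 3.82
tool_pos: [0.5319, -0.2058, 0.166]
orientation: [-6.1, 60.0, 5.9]
force: [-4.3, 3.3, 5.8]
opening: 0.0137
{'clock': 3.8167, 'joint_pos': array([ -6.34230102,   1.50629253, -33.91814271, -14.14791921,
       -25.7910188 , -60.48079812]), 'qvel': array([ 0.00830366,  0.01726923, -0.04686851,  0.00010354, -0.00753158,
       -0.0689341 ]), 'tau': array([-6.23756312e-01, -2.49168938e+01,  2.54351699e+01,  5.67990124e+00,
        2.05314897e+00,  4.09938584e-03]), 'tool_pos': array([ 0.53186604, -0.20579241,  0.1660104 ]), 'orientation': array([-6.07324668, 59.96072507,  5.92322585]), 'force': array([-4.29414303,  3.34711879,  5.77858378]), 'moment': array([0.92273935, 1.71682837, 0.65115039]), 'opening': 0.013744121771894727}
```

```bash
python3 -m crank '{"delta_pos":[[0,0,0],[0,0,0],[0,0,0],[0,0,0],[0,0,0],[0,0,0],[0,0,0],[0,0,0],[0,0,0],[0,0,0],[0,0,0],[0,0,0]],"turn":[[-4,0,0],[-8,0,0],[-12,0,0],[-16,0,0],[-20,0,0],[-24,0,0],[-28,0,0],[-32,0,0],[-36,0,0],[-40,0,0],[-44,0,0],[-48,0,0]],"grip":[0.05,0.05,0.05,0.05,0.05,0.05,0.05,0.05,0.05,0.05,0.05,0.05]}'
python3 -c "
from h import *
o=get_obs();p,R=pose(o);d,l,a,R2=frame(6,0);rel([.532,-.2058,.1661],R,[.532,-.2058,.1661],R2);print(p,o['force'],R.T@o['moment'],o['joint_pos'])"
```

```text
clock: 4.82
tool_pos: [0.5324, -0.2066, 0.1663]
orientation: [-54.4, 59.9, 5.8]
force: [-0.6, -2.7, 2.2]
opening: 0.014
delta [0. 0. 0.] turn [-5.421e+01 -3.000e-02 -1.500e-01]
[ 0.53241385 -0.20656038  0.16631892] [-0.61678922 -2.65761438  2.21920771] [0.13835908 1.52864039 0.70246787] [ -6.38346599   1.53168109 -33.89474431 -14.09170105 -25.71933382
 -12.28796817]
```

```bash
python3 -m crank '{"delta_pos":[[0,0,0],[0,0,0],[0,0,0],[0,0,0],[0,0,0],[0,0,0],[0,0,0],[0,0,0],[0,0,0],[0,0,0],[0,0,0],[0,0,0]],"turn":[[-4,0,0],[-8,0,0],[-12,0,0],[-16,0,0],[-20,0,0],[-24,0,0],[-28,0,0],[-31,0,0],[-34,0,0],[-36,0,0],[-37,0,0],[-37,0,0]],"grip":[0.05,0.05,0.05,0.05,0.05,0.05,0.05,0.05,0.05,0.05,0.05,0.05]}'
python3 -c "
from h import *
o=get_obs();p,R=pose(o);d,l,a,R2=frame(6,0);rel([.532,-.2058,.1661],R,[.532,-.2058,.1661],R2);print(p,o['force'],R.T@o['moment'],o['joint_pos'])"
```

```text
clock: 5.82
tool_pos: [0.5333, -0.2065, 0.1668]
orientation: [-91.2, 59.8, 5.8]
force: [3.6, -4.3, 4.0]
opening: 0.0135
delta [0. 0. 0.] turn [-9.101e+01 -5.000e-02 -2.400e-01]
[ 0.5332633  -0.20651694  0.16679675] [ 3.56121675 -4.30802368  4.02625062] [0.486518   1.21419411 0.34478859] [ -6.37192603   1.5421084  -33.84327347 -14.11947869 -25.66862724
  24.51449326]
```

```bash
python3 -m crank '{"delta_pos":[[0,0,0],[0,0,0],[0,0,0],[0,0,0]],"turn":[[-1,0,0],[-2,0,0],[-2.5,0,0],[-2.5,0,0]],"grip":[0.05,0.05,0.05,0.05]}'
python3 -c "
from h import *
o=get_obs();p,R=pose(o);d,l,a,R2=frame(6,0);rel(p,R,p,R2);print(p,o['force'],R.T@o['moment'])"
```

```text
clock: 6.15
tool_pos: [0.5338, -0.2063, 0.1672]
orientation: [-93.7, 59.7, 5.8]
force: [3.9, -2.5, 6.0]
opening: 0.0136
delta [0. 0. 0.] turn [-93.52  -0.1   -0.29]
[ 0.53380454 -0.206266    0.16722452] [ 3.85463094 -2.49562006  5.99418536] [ 0.73887085  0.9608827  -0.64334627]
```

The torque about the tap axis is rising, so it is at the stop. Release and back off.

```bash
python3 -m crank '{"delta_pos":[[0,0,0],[0,0,0],[0,0,0],[-0.02,0,0],[-0.045,0,0],[-0.075,0,0],[-0.11,0,0],[-0.12,0,0],[-0.12,0,0],[-0.12,0,0]],"turn":[[0,0,0],[0,0,0],[0,0,0],[0,0,0],[0,0,0],[0,0,0],[0,0,0],[0,0,0],[0,0,0],[0,0,0]],"grip":[0.36,0.36,0.36,0.36,0.36,0.5,0.6,0.8,0.8,0.8]}'
python3 - <<'E'
from h import *
o=get_obs();print(o['tool_pos'],o['joint_pos'],o['force'])
t=snap('top');w=snap('wrist');np.savez('/tmp/t2.npz',**t);np.savez('/tmp/w2.npz',**w)
cv2.imwrite('pics/c2.png',np.hstack([cv2.resize(t['pixels'][115:215,295:395],(400,400),interpolation=2),cv2.resize(w['pixels'][:,120:520],(400,400))]))
E
```

```text
clock: 6.98
tool_pos: [0.4716, -0.2118, 0.2693]
orientation: [-93.5, 60.0, 6.0]
force: [-0.6, 0.1, 0.0]
opening: 0.0595
[ 0.47158988 -0.21180306  0.26928193] [ -8.23987882 -10.43814559 -30.65722298 -10.77640424 -41.01578304
  24.04477535] [-0.55148483  0.1471223   0.04689885]
```

View pics/c2.png

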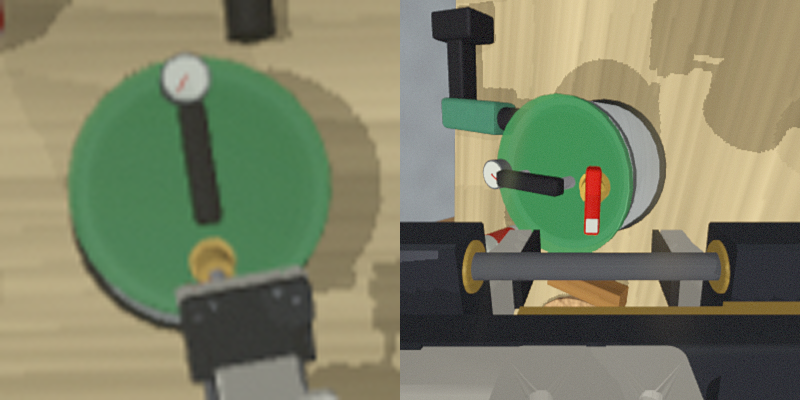

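The bar now lies across the lid, white mark toward the cork side (wrist crop 592,225), as expected when open. I measure the bar angle and the handle.

```bash
cat >> h.py <<'E'
def handle(s,ctr,z,r=.075):
    P=cloud(s);H=hsv(s);m=(H[...,2]<75)&(abs(P[...,2]-z)<.007)&(np.hypot(P[...,0]-ctr[0],P[...,1]-ctr[1])<r)
    q=P[m][:,:2];rc=cv2.minAreaRect((q*1000).astype(np.float32))
    v=np.linalg.svd(q-q.mean(0),full_matrices=False)[2][0];print('handle n',m.sum(),rc,'z',np.median(P[m][:,2]),'yaw',np.degrees(np.arctan(v[1]/v[0])))
E
python3 - <<'E'
from h import *
w=load('w2');t=load('t2')
for psi in(5,6,7): bar(w,260,380,150,250,psi)
handle(w,[.6235,-.1945],.165);handle(t,[.6235,-.1945],.165);handle(load('top'),[.6235,-.1945],.165)
E
```

```text
face off a 11.585900670554752 rect ((0.41127967834472656, -1.996023178100586), (13.399375915527344, 59.41398620605469), 1.915478229522705) n 969 mark ang 91.75762805359838
centre [ 0.52473505 -0.20693934  0.18184702]
face off a 11.642814267504331 rect ((0.3816075325012207, -1.91754150390625), (13.399503707885742, 59.42817687988281), 1.0488359928131104) n 969 mark ang 90.89084149948208
centre [ 0.52470672 -0.20685382  0.18188147]
face off a 11.694174206330471 rect ((0.353182315826416, -1.838470458984375), (13.399556159973145, 59.43783950805664), 0.18259823322296143) n 969 mark ang 90.02458437314768
centre [ 0.52467941 -0.20676886  0.18191174]
handle n 1050 ((621.6958618164062, -194.14833068847656), (87.3714599609375, 19.867643356323242), 7.2792816162109375) z 0.16481378824975534 yaw 7.0870287450898
handle n 189 ((623.1488037109375, -192.67926025390625), (88.05055236816406, 19.180768966674805), 7.205674648284912) z 0.1642855521016 yaw 7.4699063618724
handle n 192 ((623.5028686523438, -194.64146423339844), (88.39558410644531, 19.60491371154785), 5.586536884307861) z 0.1643366016597333 yaw 6.331066570313244
```

```bash
python3 - <<'E'
from h import *
p,R=pose();y=np.radians(97.1);R1=Rm([0,0,-1],[np.cos(y),np.sin(y),0])
rel([.6122,-.1948,.25],R1,p,R)
P=cloud(load('top'));print('glue',P[112,285],P[120,288])
E
```

```text
delta [ 0.0859 -0.1139 -0.0048] turn [90.07 22.61 24.46]
glue [ 0.75960087 -0.01916575  0.15317586] [ 0.74946823 -0.02394485  0.10055171]
```

```bash
python3 -m crank '{"delta_pos":[[0.01,-0.01,0],[0.02,-0.02,0],[0.03,-0.04,0],[0.04,-0.06,0],[0.05,-0.08,-0.003],[0.06,-0.1,-0.005],[0.08,-0.114,-0.005],[0.086,-0.114,-0.005],[0.086,-0.114,-0.005],[0.086,-0.114,-0.005],[0.086,-0.114,-0.005],[0.086,-0.114,-0.005]],"turn":[[90,22.6,24.5],[90,22.6,24.5],[90,22.6,24.5],[90,22.6,24.5],[90,22.6,24.5],[90,22.6,24.5],[90,22.6,24.5],[90,22.6,24.5],[90,22.6,24.5],[90,22.6,24.5],[90,22.6,24.5],[90,22.6,24.5]],"grip":[0.7,0.7,0.7,0.7,0.7,0.7,0.7,0.7,0.7,0.7,0.7,0.7]}'
python3 -c "
from h import *
p,R=pose();y=np.radians(97.1);R1=Rm([0,0,-1],[np.cos(y),np.sin(y),0])
rel([.6122,-.1948,.25],R1,p,R)"
```

```text
clock: 8.08
tool_pos: [0.6129, -0.1946, 0.2492]
orientation: [-55.1, 85.3, -34.8]
force: [0.3, -0.1, 0.4]
opening: 0.0611
delta [-0.0008 -0.     -0.0007] turn [13.26  3.14  3.55]
```

```bash
python3 -m crank '{"delta_pos":[[0,0,0],[0,0,0],[0,0,0],[0,0,0],[0,0,0]],"turn":[[12.7,3.1,3.5],[12.7,3.1,3.5],[12.7,3.1,3.5],[12.7,3.1,3.5],[12.7,3.1,3.5]],"grip":[0.7,0.7,0.7,0.7,0.7]}'
python3 - <<'E'
from h import *
p,R=pose();y=np.radians(97.1);R1=Rm([0,0,-1],[np.cos(y),np.sin(y),0])
rel([.6122,-.1948,.137],R1,p,R);print(get_obs()['joint_pos'])
w=snap('wrist','w3.png');handle(w,[.622,-.194],.165)
E
```

```text
clock: 8.5
tool_pos: [0.6127, -0.1953, 0.2504]
orientation: [-36.5, 89.7, -28.4]
force: [-0.1, -0.1, -0.3]
opening: 0.0614
delta [ 0.1134  0.0009 -0.001 ] turn [1.01 0.27 0.19]
[ -0.22673721  16.59861415  -1.93650922   0.16459473 -71.17388534
 -81.72033478]
handle n 1975 ((617.864013671875, -193.7610321044922), (79.26439666748047, 19.339885711669922), 7.521488666534424) z 0.1646534075847696 yaw 7.553770859697794
```

View pics/w3.png

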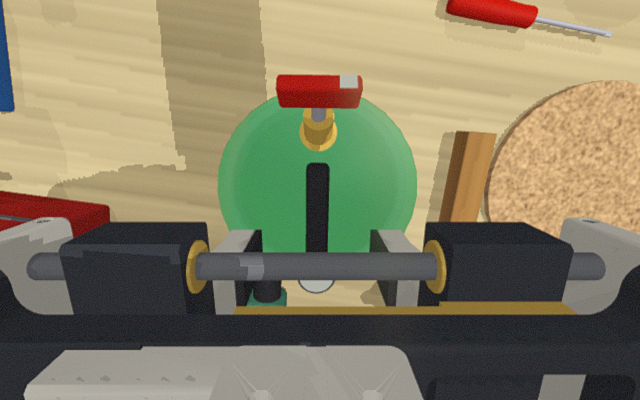

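The handle bar (317,205) is centred between the fingers (238 and 393), and the tap bar is level across the lid. Descend.

```bash
python3 -m crank '{"delta_pos":[[0.03,0.001,-0.001],[0.06,0.001,-0.001],[0.085,0.001,-0.001],[0.1,0.001,-0.001],[0.11,0.001,-0.001],[0.1135,0.001,-0.001],[0.1135,0.001,-0.001],[0.1135,0.001,-0.001]],"turn":[[0.7,0.3,0.2],[0.7,0.3,0.2],[0.7,0.3,0.2],[0.7,0.3,0.2],[0.7,0.3,0.2],[0.7,0.3,0.2],[0.7,0.3,0.2],[0.7,0.3,0.2]],"grip":[0.7,0.7,0.7,0.7,0.7,0.6,0.5,0.5]}'
python3 -m crank '{"delta_pos":[[0,0,0],[0,0,0],[0,0,0],[0,0,0],[0,0,0],[0,0,0],[0,0,0],[0,0,0]],"turn":[[0,0,0],[0,0,0],[0,0,0],[0,0,0],[0,0,0],[0,0,0],[0,0,0],[0,0,0]],"grip":[0.35,0.1,0.1,0.1,0.1,0.1,0.1,0.1]}'
```

```text
clock: 9.22
tool_pos: [0.6132, -0.1948, 0.1397]
orientation: [-6.5, 89.8, 0.8]
force: [-0.8, 0.5, 2.1]
opening: 0.0471
clock: 9.88
tool_pos: [0.6128, -0.1947, 0.139]
orientation: [7.4, 89.9, 14.7]
force: [-0.9, 2.6, 4.8]
opening: 0.0201
```

Gripped at 20 mm. Lift slowly.

```bash
python3 -m crank '{"delta_pos":[[-0.003,0,0],[-0.006,0,0],[-0.01,0,0],[-0.015,0,0],[-0.021,0,0],[-0.029,0,0],[-0.038,0,0],[-0.048,0,0],[-0.06,0,0],[-0.07,0,0],[-0.08,0,0],[-0.08,0,0]],"turn":[[0,0,0],[0,0,0],[0,0,0],[0,0,0],[0,0,0],[0,0,0],[0,0,0],[0,0,0],[0,0,0],[0,0,0],[0,0,0],[0,0,0]],"grip":[0.1,0.1,0.1,0.1,0.1,0.1,0.1,0.1,0.1,0.1,0.1,0.1]}'
python3 - <<'E'
from h import *
o=get_obs();p,R=pose(o);print(R.T@o['moment'],o['force'])
s=snap('scene','s4.png');cv2.imwrite('pics/s4c.png',cv2.resize(s['pixels'][100:300,180:460],(784,560)))
P=cloud(s);H=hsv(s);g=(H[...,0]>50)&(H[...,0]<85)&(H[...,1]>100)&(P[...,2]>.17)&(P[...,2]<.25);q=P[g];c=q.mean(0);print(g.sum(),c,'normal',np.linalg.svd(q-c,full_matrices=False)[2][2])
y=np.radians(97.4);R1=Rm([0,0,-1],[np.cos(y),np.sin(y),0]);rel([.5765,.1735,p[2]],R1,p,R)
E
```

```text
clock: 10.88
tool_pos: [0.6138, -0.1951, 0.2218]
orientation: [-11.4, 89.7, -4.2]
force: [-0.4, -0.9, -5.5]
opening: 0.0198
[ 0.00036629 -0.25512009  0.00351903] [-0.42585948 -0.90099635 -5.54414537]
879 [ 0.63273803 -0.17025562  0.20627886] normal [-0.00298152  0.00398785  0.9999876 ]
delta [-3.000e-04  3.704e-01  9.500e-03] turn [-0.15  0.3   0.06]
```

View pics/s4c.png

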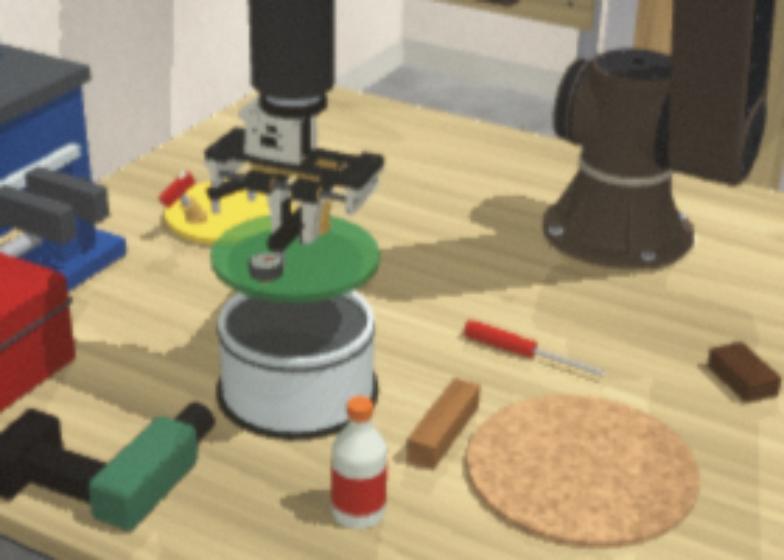

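The lid (295,255 in the crop) hangs level, clear above the pot, and the bystanders are untouched. Carry it to the pad.

```bash
python3 -m crank '{"delta_pos":[[0,0.01,0],[0,0.03,0.001],[0,0.06,0.002],[0,0.095,0.003],[0,0.13,0.004],[0,0.165,0.005],[0,0.2,0.006],[0,0.235,0.007],[0,0.27,0.008],[0,0.305,0.009],[0,0.335,0.0095],[0,0.355,0.0095]],"turn":[[0,0.3,0],[0,0.3,0],[0,0.3,0],[0,0.3,0],[0,0.3,0],[0,0.3,0],[0,0.3,0],[0,0.3,0],[0,0.3,0],[0,0.3,0],[0,0.3,0],[0,0.3,0]],"grip":[0.1,0.1,0.1,0.1,0.1,0.1,0.1,0.1,0.1,0.1,0.1,0.1]}'
python3 -m crank '{"delta_pos":[[0,0.01,0],[0,0.015,0],[0,0.015,0],[0,0.015,0],[0,0.015,0]],"turn":[[0,0,0],[0,0,0],[0,0,0],[0,0,0],[0,0,0]],"grip":[0.1,0.1,0.1,0.1,0.1]}'
python3 - <<'E'
from h import *
o=get_obs();p,R=pose(o);print(R.T@o['moment'],o['force'])
y=np.radians(97.4);R1=Rm([0,0,-1],[np.cos(y),np.sin(y),0]);rel([.5765,.1735,.047],R1,p,R)
s=snap('top');P=cloud(s);H=hsv(s);g=(H[...,0]>50)&(H[...,0]<85)&(H[...,1]>100)&(P[...,2]>.15)&(P[...,2]<.25);q=P[g];c=q.mean(0);print(g.sum(),c,'normal',np.linalg.svd(q-c,full_matrices=False)[2][2],cv2.minEnclosingCircle((q[:,:2]*1000).astype(np.float32)))
E
```

```text
clock: 11.93
tool_pos: [0.5762, 0.1617, 0.2179]
orientation: [173.9, 89.7, -178.7]
force: [0.9, -1.0, -5.4]
opening: 0.0201
clock: 12.35
tool_pos: [0.5754, 0.1723, 0.2185]
orientation: [-179.8, 89.7, -172.6]
force: [0.5, -0.2, -6.1]
opening: 0.0197
[ 0.04632965 -0.22264894  0.00791944] [ 0.50637007 -0.16996123 -6.14120151]
delta [0.1715 0.001  0.002 ] turn [-0.23 -0.26  0.  ]
200 [0.56435935 0.15100593 0.20090305] normal [0.00546927 0.00772109 0.99995523] ((574.244873046875, 168.53990173339844), 77.97367095947266)
```

```bash
python3 -m crank '{"delta_pos":[[0.01,0.001,0.002],[0.03,0.001,0.002],[0.055,0.001,0.002],[0.08,0.001,0.002],[0.105,0.001,0.002],[0.125,0.001,0.002],[0.14,0.001,0.002],[0.15,0.001,0.002],[0.157,0.001,0.002],[0.162,0.001,0.002],[0.162,0.001,0.002],[0.162,0.001,0.002]],"turn":[[0,-0.2,0],[0,-0.2,0],[0,-0.2,0],[0,-0.2,0],[0,-0.2,0],[0,-0.2,0],[0,-0.2,0],[0,-0.2,0],[0,-0.2,0],[0,-0.2,0],[0,-0.2,0],[0,-0.2,0]],"grip":[0.1,0.1,0.1,0.1,0.1,0.1,0.1,0.1,0.1,0.1,0.1,0.1]}'
python3 -m crank '{"delta_pos":[[0.002,0,0],[0.004,0,0],[0.006,0,0],[0.008,0,0],[0.008,0,0]],"turn":[[0,0,0],[0,0,0],[0,0,0],[0,0,0],[0,0,0]],"grip":[0.1,0.1,0.1,0.1,0.1]}'
```

```text
clock: 13.4
tool_pos: [0.577, 0.1748, 0.0572]
orientation: [71.8, 90.0, 79.1]
force: [0.4, -0.2, -5.4]
opening: 0.0199
clock: 13.82
tool_pos: [0.5764, 0.1746, 0.0484]
orientation: [163.5, 89.9, 170.7]
force: [0.8, -0.2, -5.6]
opening: 0.0196
```

Still carrying the weight at z 0.0484, and contact is expected near 0.047. Creep down.

```bash
python3 -m crank '{"delta_pos":[[0.0007,0,0],[0.0014,0,0],[0.002,0,0],[0.002,0,0],[0.002,0,0]],"turn":[[0,0,0],[0,0,0],[0,0,0],[0,0,0],[0,0,0]],"grip":[0.1,0.1,0.1,0.1,0.1]}'
```

```text
clock: 14.23
tool_pos: [0.5766, 0.1747, 0.047]
orientation: [135.8, 90.0, 143.1]
force: [-2.4, -0.6, -1.0]
opening: 0.02
```

```bash
python3 -m crank '{"delta_pos":[[0.0004,0,0],[0.0008,0,0],[0.0008,0,0]],"turn":[[0,0,0],[0,0,0],[0,0,0]],"grip":[0.1,0.1,0.1]}'
python3 - <<'E'
from h import *
o=get_obs();p,R=pose(o);print(R.T@o['moment'],o['force'])
s=snap('scene');P=cloud(s);H=hsv(s);g=(H[...,0]>50)&(H[...,0]<85)&(H[...,1]>100)&(np.hypot(P[...,0]-.577,P[...,1]-.174)<.11);q=P[g];c=q.mean(0);print(g.sum(),c,'normal',np.linalg.svd(q-c,full_matrices=False)[2][2])
E
```

```text
clock: 14.48
tool_pos: [0.5767, 0.1747, 0.047]
orientation: [100.6, 90.0, 107.9]
force: [-5.7, -0.8, 7.3]
opening: 0.0199
[-0.00418006  1.76268406  0.10504695] [-5.68263325 -0.76276875  7.34550564]
1219 [0.5936649  0.18326618 0.03155726] normal [9.02711690e-04 5.11010699e-06 9.99999593e-01]
```

It is seated (about 7 N upward, normal vertical). Release and retreat straight up.

```bash
python3 -m crank '{"delta_pos":[[-0.0005,0,0],[-0.0005,0,0],[-0.0005,0,0],[-0.0005,0,0],[-0.0005,0,0],[-0.005,0,0],[-0.015,0,0],[-0.035,0,0],[-0.065,0,0],[-0.1,0,0],[-0.13,0,0],[-0.16,0,0]],"turn":[[0,0,0],[0,0,0],[0,0,0],[0,0,0],[0,0,0],[0,0,0],[0,0,0],[0,0,0],[0,0,0],[0,0,0],[0,0,0],[0,0,0]],"grip":[0.3,0.5,0.6,0.6,0.6,0.6,0.6,0.6,0.6,0.6,0.6,0.6]}'
python3 -m crank '{"delta_pos":[[-0.02,0,0],[-0.04,0,-0.02],[-0.05,0,-0.05],[-0.05,0,-0.08],[-0.05,0,-0.1],[-0.05,0,-0.1],[-0.05,0,-0.1]],"turn":[[0,0,0],[0,0,0],[0,0,0],[0,0,0],[0,0,0],[0,0,0],[0,0,0]],"grip":[0.6,0.6,0.6,0.6,0.6,0.6,0.6]}'
python3 - <<'E'
from h import *
o=get_obs();print(o['joint_pos'],o['force'])
s=snap('scene','s5.png');w=snap('wrist');np.savez('/tmp/s5.npz',**s);np.savez('/tmp/w5.npz',**w)
cv2.imwrite('pics/e5.png',np.hstack([cv2.resize(s['pixels'][140:320,230:480],(500,360)),cv2.resize(w['pixels'][0:400,180:480],(270,360))]))
for n,t in(('scene',s),('wrist',w)):
    P=cloud(t);H=hsv(t);g=(H[...,0]>50)&(H[...,0]<85)&(H[...,1]>100)&(np.hypot(P[...,0]-.577,P[...,1]-.174)<.13)&(abs(P[...,2]-.03)<.01);q=P[g];c=q.mean(0)
    print(n,g.sum(),'z',c[2],'normal',np.linalg.svd(q-c,full_matrices=False)[2][2],'extent',q.min(0),q.max(0));handle(t,[.586,.175],.073)
E
```

```text
clock: 15.53
tool_pos: [0.5767, 0.1745, 0.2088]
orientation: [45.4, 89.9, 52.7]
force: [0.5, -0.2, 0.5]
opening: 0.0528
clock: 16.12
tool_pos: [0.477, 0.162, 0.2577]
orientation: [43.2, 89.8, 50.5]
force: [0.5, 0.7, 0.9]
opening: 0.0531
[ 4.11223216e+01  2.97486570e+00 -1.77076938e+01 -2.65738061e-02
 -6.91675021e+01 -1.23820084e+02] [0.48786171 0.65171186 0.8793484 ]
scene 1193 z 0.03153152168621272 normal [-3.97863620e-03  2.05478038e-04  9.99992064e-01] extent [0.50053397 0.081254   0.02224464] [0.67768884 0.27289726 0.03792874]
handle n 109 ((591.9445190429688, 177.6025390625), (91.95684814453125, 18.723896026611328), 7.288055896759033) z 0.07402897231498151 yaw 6.848148376534669
wrist 6922 z 0.029931531088794358 normal [ 1.40132517e-04  8.22950393e-04 -9.99999652e-01] extent [0.47803604 0.07806051 0.02696266] [0.67550501 0.26414358 0.03930267]
handle n 541 ((586.1064453125, 175.7631378173828), (88.51486206054688, 18.904315948486328), 6.875312805175781) z 0.07257203021334518 yaw 7.089823808910983
```

View pics/e5.png

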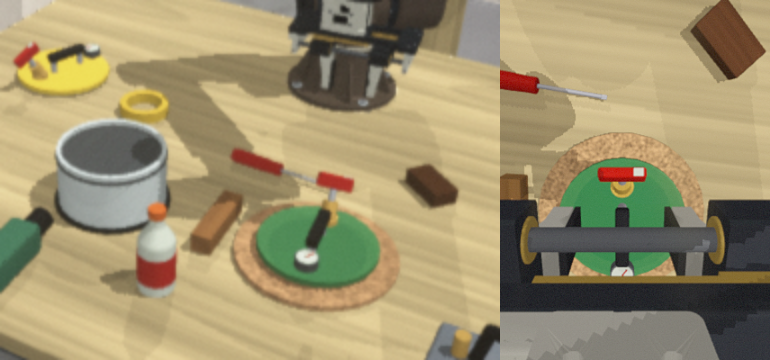

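The lid lies flat, centred on the cork, with the tap bar level and its white mark to +y (crop 637,172); the others are in place. One tap-angle check, then hand in.

```bash
python3 - <<'E'
from h import *
bar(load('w5'),180,480,100,300,7,np.array([.4868,.1635,.090]))
print(get_obs()['clock']);print(close_job())
E
```

```text
face off a 11.155647621763302 rect ((1.868499755859375, -0.15149879455566406), (13.20491886138916, 58.33021926879883), 0.4085215926170349) n 628 mark ang 92.668016023543
centre [0.4888436  0.16359829 0.09020302]
16.2167
the job is handed in; nothing more can be done
None
```

I handed the job in at 16.2 s, inside the 61 s limit. The tap was turned from about 6° to its open stop while the lid was still on the pot. I then lifted the lid off level by its black handle, lowered it into contact with the cork pad, released it and backed the arm clear.

**Last checks:**
- **Lid position:** it lies flat and right way up. Its top is at z 0.030 m as expected (scene camera 0.0315, within calibration), tilted less than 0.3°. Its axis is about 1 mm from the pad centre, with roughly 34 mm of cork all round.
- **Tap:** still open. The outline fit put the bar about 0.4° from level. The white-mark estimate read 92.7°, so the two differ by about 2°, which I put down to measurement noise.
- **Other items:** in the final pictures the bystanders and the yellow look-alike lid looked undisturbed. I judged this by eye rather than measuring each one.
- **Forces:** every wrist force I read stayed under about 10 N.

**Failed or disagreed:** turning the tap seems to have rotated the lid about 1° on the pot (roughly 6° to 7°). One circle fit to the lid's rim came out wrong (radius 71 mm instead of 100 mm), so I did not use it.

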